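Balance and lift a power module by its sliding handle

TASK

Lift the metal power module out of its wooden cradle by the black handle on its lid and finish holding it in the air, still and level, its underside about 10 cm above the cradle it came from. It hangs freely from the handle and its heavy insides sit somewhere off the middle, unseen: feel for the balance with small trial lifts and slide the handle along its rail to where the module lifts level; never tip it steeply, and leave everything else on the bench where it is. The program finishes while the gripper is still holding it up: do not put it down at the end.

Things in the scene. Friction and masses are not known exactly. Their poses are not given: they have to be found in the camera images.
- module: power module: closed plain aluminium box lying in the cradle, 240 mm long (its y), 90 mm wide (its x), 50 mm tall (its z), a steel rail along the middle of its lid; fan and inlet on the -y end, gold contacts on the +y end. Origin: centre of its underside. Weighs 0.8 to 0.95 kg in all, 0.11 kg of it handle and slide. It is level with the handle anywhere up to 60 mm to either side of the middle along y, new each time
- handle: the black handle with its swivel. Origin: on the swivel pin, 92 mm above the module's underside; its z points up along the handle; about upright at the start
- grip (a point): grip point in the middle of the handle: an upright black plate 18 mm thick (module's x, to grip) and 40 mm wide (y), reaching 20 mm above and 26 mm below this point; 132 mm above the module's underside. The handle swivels freely fore and aft (about x) on a pin 40 mm below this point, so the module pivots under it
- shoe (a point): the steel slide under the handle's pin, point on the lid's surface, 50 mm above the module's underside. It slides along the module's y from -83 to +83 mm from the middle, against about 2 N of friction, and stays where left; move it by shifting the gripped handle sideways while the module rests in the cradle. Off balance, the heavy end stays down on the cradle in a small trial lift
- cradle: low cradle fixed to the bench: plywood base 276 mm long (its y), 140 mm wide (its x), 20 mm high, the module resting on its flat top; two black cheeks at each long side, 10 mm thick, tops 35 mm above the bench, 4 mm of play; a plywood stop at each end, top 32 mm above the bench, 6 mm of play. Origin: centre of its underside, at bench height
- cooler: bystander, loose, near the cradle: heat sink with aluminium fins on a copper foot, 50 x 60 mm and 65 mm tall; origin at the centre of its underside
- disk: bystander, loose, near the cradle: flat steel disk drive, 70 x 100 mm and 12 mm tall; origin at the centre of its underside
- dish: bystander, loose, near the cradle: small steel bowl, 72 mm across, 28 mm tall; origin at the centre of its underside
- driver: bystander, loose: screwdriver lying on the left of the bench; origin at the middle of its underside
- brush: bystander, loose: brush lying on the left of the bench; origin at the middle of its underside
- meter: bystander, loose: grey hand-held meter lying on the right of the bench, 160 x 78 mm and 40 mm tall; origin at the centre of its underside
- mug: bystander, loose: white mug on the right of the bench, 82 mm across, 92 mm tall; origin at the centre of its underside

How it is judged:
At the end, for the whole second after the job is handed in: Through the last second the fingers hold the module by its handle above the cradle (middles within 120 mm seen from above), underside 75 to 180 mm above the cradle's base and not touching it, level within 0.08 rad (4.6 degrees), and still (under 20 mm/s and 0.1 rad/s) (height (world z) of module between 0.095 and 0.2 m and angle between module's own z axis and vertical below 0.08 rad and horizontal distance between module and cradle below 0.12 m and contact force between handle and the fingers above 2 N and contact force between module and cradle below 0.1 N and linear speed of module below 0.02 m/s and angular speed of module below 0.1 rad/s); the arm keeps its last pose, push and grip.
It fails at once if the module is tipped more than 0.25 rad (14 degrees) (angle between module's own z axis and vertical above 0.25 rad).
It fails at once if a bystander is moved by more than 25 mm (distance of any of cooler, disk, dish, driver, brush, meter, mug from where it was at the start of the episode above 0.025 m).
It also fails if it takes over 72 s, if anything falls off the work surface, if the arm or the gripper's body presses on something with over 40 N, if the wrist force passes 120 N, or if a joint passes its speed limit or range.

ROBOT

A 6-joint arm with a two-finger parallel gripper is mounted at the origin on the work surface. World frame = base frame: x ahead of the robot, y to its left, z up, the work surface at z = 0. Lengths are in m, angles in rad, forces in N, time in s.
With the tool pointing down it reaches from about 0.375 to 0.975 m from the base axis. Payload 3.8 kg.
Tool frame: the origin (TCP) lies where the fingers leave the gripper's body, on its centre line; the fingertips stand 73 mm ahead of it and the grasp point (between the pads) lies robot.grip_point_offset ahead of it (robot.grip_point_offset is the distance from the TCP to the grasp point, in m); z points along the fingers, y is the direction in which the jaws open and shut (so a half turn about z gives the same grasp; the last joint's range is limited). The gripper opens to 85 mm and grips with 20 to 120 N. Pads are 22 mm wide; open, the fingers measure 114 mm over their backs; the gripper's body (76 mm by 85 mm) begins 54 mm behind the grasp point. The pads swing forward as they close: fully open they stand 13 mm farther back than shut.
Start: joints at [1.086, 0.264, 1.604, -0, 1.274, -0.037], TCP at [0.292, 0.608, 0.304] pointing down, gripper open.
Joint ranges: [-2.63, 2.63], [-0.94, 2.18], [0.31, 2.57], [-1.31, 4.45], [0, 2.66], [-2.55, 2.55]. Speed limits (rad/s): [2.57, 2.57, 3.14, 3.14, 3.14, 3.14].

INTERFACE

Orientations are given as a 3x3 rotation matrix whose columns are the frame's x, y, z axes.
In Python, from cell import robot gives the robot as it stands.
- The arm moves only by the tool drive_tool, never from a script. Its argument "deltas" is a list of rows, each an object of numbers: "dx", "dy", "dz": the shift along the tool's x, y, z in m; "ax", "ay", "az": the turn, a rotation vector about the tool's x, y, z in degrees. A call has 1 to 10 rows; each row is the pose to reach, as a shift and turn from the pose commanded when the call began, along the tool's axes at that moment; what a row does not reach only later rows make up. A row lasts 1/10 s, in which the tool goes at most 50 mm and 8.59 degrees, less where a joint would pass 70% of its speed; a pose out of reach is approached as far as the arm can. A call with a gripper value outside its range is refused whole. "fingers" is the opening, from 0 (shut) to 1 (fully open), set as the call begins (left out, the last holds). The fingers move at their own pace and stop on an object; the grip force is fixed at half the most. Time passes only in rows, so rows that repeat a pose let the fingers close. It gives the time, the measured TCP pose, the force and the opening at its end, in the units of the state.
- robot.state(): the state, without advancing time (a new reading comes with each control period).
- robot.read_camera(name): name is "side" or "top" or "wrist"; returns the picture (400x640x3 uint8, red, green, blue); there is no depth.
- robot.get_calibration(name): a dict with "fx", "fy", "cx", "cy" (pixels), "dist" ([k1, k2, p1, p2, k3] as OpenCV has them; the pictures are not rectified), "rvec" (rotation vector, rad) and "tvec" (3), from world to camera coordinates, as OpenCV has them; the wrist camera has in their place "T_tool_cam" (4x4, takes a point from camera to tool coordinates, whose origin is the TCP and whose axes are the flange's). Camera axes: x right, y down, z forward; pixel columns grow to the right and rows downward; lengths in m; the calibration is good to about 2 mm. A picture is of the moment at which its call begins: read the wrist's pose just before it. get_calibration takes no time and is no camera call.
- robot.job_done(): hands the job in, once; it reports no verdict.
The state is a dict: "t": time; "joint_positions": joint angles; "qvel": joint speeds; "joint_torque": joint torques, N m; "tcp_pos": TCP position; "orientation": TCP orientation; "wrist_force": force on the tool from outside, world axes, zero at the start; "torque": the same for the moment, N m; "finger_gap": finger opening in m.
Only numpy, scipy, OpenCV 4.12 (cv2) and the standard library are available. Lean on these libraries where they do the work, as an engineer would, in place of code of your own. Each camera call takes 0.05 s, during which the arm holds its last target.

## Working session

There is one attempt and no reset: what is moved stays moved. The work goes in short steps, Python scripts to look and compute and a tool call to move; the robot and the scene stay as the last step left them, time stands still between calls to the robot, and variables do not carry over. Pictures are saved under pics/ and viewed, and the job is handed in when it is done.

Besides the shell and the picture viewer there is one more tool, called after "Request:" in YAML: its name, and indented under it one key for each argument. drive_tool: Moves the arm, as the interface text tells. Its arguments: {"type":"object","properties":{"deltas":{"type":"array"},"fingers":{"type":"number"}},"required":["deltas"]}

```bash
mkdir -p pics; ls
python3 - <<'E'
from cell import robot
import cv2,numpy as np
np.set_printoptions(precision=4,suppress=True)
for n in ("top","side","wrist"):
    s=robot.state()
    im=robot.read_camera(n); cv2.imwrite(f"pics/{n}0.png",im[:,:,::-1])
    print(n,robot.get_calibration(n))
print(robot.state(),robot.grip_point_offset)
E
```

```text
pics
top {'fx': 414.36788298270443, 'fy': 414.36788298270443, 'cx': 315.0296480243173, 'cy': 206.81789014852785, 'dist': array([-0.0411,  0.    ,  0.    ,  0.    ,  0.    ]), 'rvec': array([ 2.2049, -2.1596,  0.0713]), 'tvec': array([-0.0012,  0.5639,  1.1914])}
side {'fx': 412.1885269319655, 'fy': 412.1885269319655, 'cx': 316.0678136228206, 'cy': 201.88432419172983, 'dist': array([-0.0892,  0.    ,  0.    ,  0.    ,  0.    ]), 'rvec': array([ 2.3965, -0.3986,  0.1764]), 'tvec': array([-0.5581,  0.2201,  1.3008])}
wrist {'fx': 288.11673809437883, 'fy': 288.11673809437883, 'cx': 320.11905151503805, 'cy': 196.4702807032549, 'dist': array([-0.0154,  0.    ,  0.    ,  0.    ,  0.    ]), 'T_tool_cam': array([[-0.0008, -0.947 , -0.3211,  0.0824],
       [ 1.    , -0.0007, -0.0006, -0.0002],
       [ 0.0003, -0.3211,  0.947 , -0.0704],
       [ 0.    ,  0.    ,  0.    ,  1.    ]])}
{'t': 0.15, 'joint_positions': array([ 1.0861,  0.2646,  1.6051,  0.    ,  1.2737, -0.0369]), 'qvel': array([ 0.0012, -0.0024, -0.0057,  0.0003, -0.0002, -0.0014]), 'joint_torque': array([  0.    , -51.5909, -36.7958,  -0.    ,   0.0081,   0.    ]), 'tcp_pos': array([0.2921, 0.608 , 0.3028]), 'orientation': array([[-0.9014,  0.433 , -0.0009],
       [ 0.433 ,  0.9014, -0.0016],
       [ 0.0001, -0.0018, -1.    ]]), 'wrist_force': array([ 0.3841, -0.0936, -0.5343]), 'torque': array([ 0.0203, -0.0572,  0.037 ]), 'finger_gap': 0.08540613732597643} 0.0539
```

View pics/top0.png

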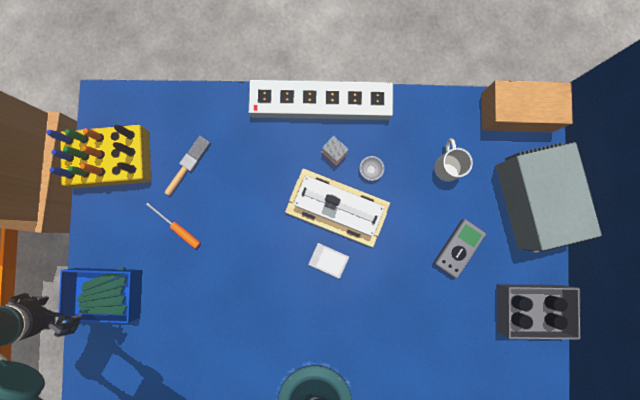

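View pics/side0.png

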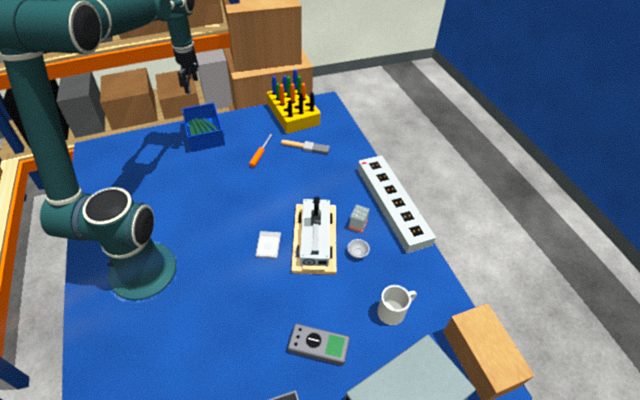

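View pics/wrist0.png

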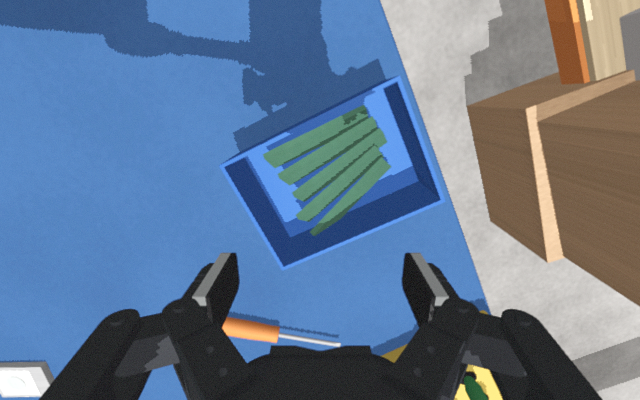

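Top view: the cradle is centred near (338,207), the handle is at about (332,202), and the cooler, dish and disk sit close to it. Side view: the fan end faces -y. Next I'll measure the cradle outline and the handle.

```bash
cat > h.py <<'E'
import cv2,numpy as np
from cell import robot
np.set_printoptions(precision=4,suppress=True)
def cam(n,s=None):
    c=robot.get_calibration(n);K=np.array([[c['fx'],0,c['cx']],[0,c['fy'],c['cy']],[0,0,1.]])
    if n=='wrist':
        T=np.eye(4);T[:3,:3]=s['orientation'];T[:3,3]=s['tcp_pos'];W=T@c['T_tool_cam'];R=W[:3,:3].T;t=-R@W[:3,3]
    else: R=cv2.Rodrigues(c['rvec'])[0];t=np.array(c['tvec'])
    return K,c['dist'],R,t
def rays(C,px):
    K,d,R,t=C;p=cv2.undistortPoints(np.array(px,float).reshape(-1,1,2),K,d)[:,0]
    D=np.c_[p,np.ones(len(p))]@R;return -R.T@t,D
def onz(C,px,z):
    o,D=rays(C,px);return o+D*((z-o[2])/D[:,2])[:,None]
def proj(C,P):
    K,d,R,t=C;return cv2.projectPoints(np.array(P,float).reshape(-1,1,3),cv2.Rodrigues(R)[0],t,K,d)[0][:,0]
E
python3 - <<'E'
from h import *
im=cv2.imread('pics/top0.png');C=cam('top')
hsv=cv2.cvtColor(im,cv2.COLOR_BGR2HSV);r=np.zeros(im.shape[:2],np.uint8);r[160:255,275:400]=1
m=cv2.inRange(hsv,(12,50,120),(32,255,255))*r
c=np.vstack([x for x in cv2.findContours(m,0,2)[0] if cv2.contourArea(x)>15])
P=onz(C,c[:,0],0.02)[:,:2]
rect=cv2.minAreaRect(P.astype(np.float32)*1000);print('wood rect',rect)
m=(cv2.inRange(hsv,(0,0,0),(180,255,70))*r);m[:190]=m[:190];n,l,st,ce=cv2.connectedComponentsWithStats(m)
for i in range(1,n):
    if st[i,4]>8: print(st[i],ce[i],onz(C,[ce[i]],.17)[0])
x=im[165:250,280:395];cv2.imwrite('pics/topc.png',cv2.resize(x,None,fx=6.5,fy=6.5,interpolation=cv2.INTER_CUBIC))
im=cv2.imread('pics/side0.png');x=im[190:280,260:390];cv2.imwrite('pics/sidec.png',cv2.resize(x,None,fx=6,fy=6,interpolation=cv2.INTER_CUBIC))
E
```

```text
wood rect ((563.8585815429688, -54.82463073730469), (276.98004150390625, 140.24134826660156), 69.57191467285156)
[326 198  12   8  27] [330.9259 202.037 ] [ 0.5663 -0.031   0.17  ]
```

View pics/topc.png

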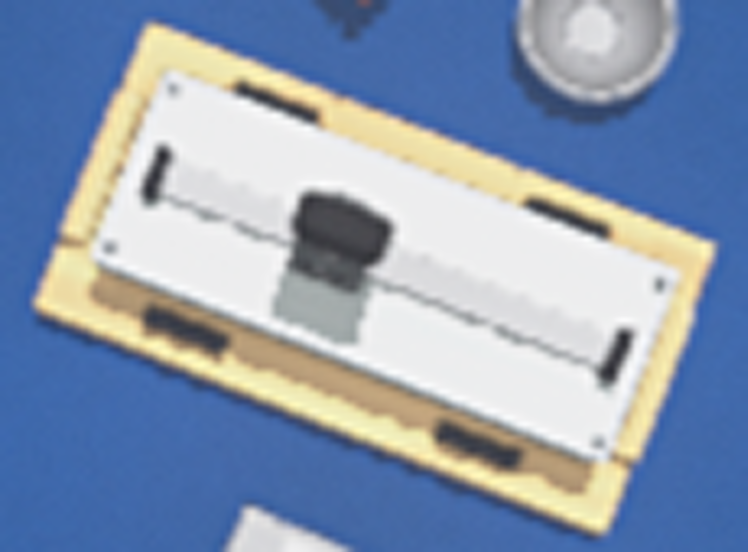

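View pics/sidec.png

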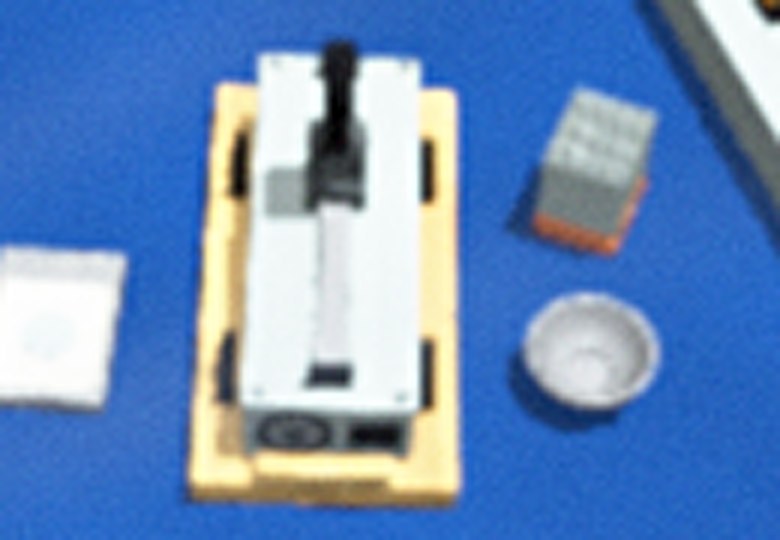

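Request:
drive_tool:
  deltas:
    - {"dx": -0.013,"dy": -0.011,"az": 2}
    - {"dx": -0.038,"dy": -0.033,"az": 6}
    - {"dx": -0.066,"dy": -0.057,"az": 10.5}
    - {"dx": -0.096,"dy": -0.083,"az": 15}
    - {"dx": -0.126,"dy": -0.109,"az": 20}
    - {"dx": -0.156,"dy": -0.135,"az": 25}
    - {"dx": -0.186,"dy": -0.161,"az": 30}
    - {"dx": -0.216,"dy": -0.187,"az": 35}
    - {"dx": -0.24,"dy": -0.208,"az": 39}
    - {"dx": -0.256,"dy": -0.222,"az": 42}
  fingers: 1

```text
$.deltas[0]: bad value
```

```bash
cat > tgt.py <<'E'
from h import *
from scipy.spatial.transform import Rotation as Ro
import sys
yaw=np.deg2rad(69.57)
def goal(xyz,yaw=yaw):
    s=robot.state();Y=np.array([np.cos(yaw),np.sin(yaw),0]);X=np.array([Y[1],-Y[0],0]);G=np.c_[Y,X,[0,0,-1]]
    R=s['orientation'];print('t',s['t'],'tcp',s['tcp_pos'],'d tool mm',R.T@(np.array(xyz)-s['tcp_pos'])*1000,'rot deg',np.rad2deg(Ro.from_matrix(R.T@G).as_rotvec()))
if __name__=='__main__': goal([float(a) for a in sys.argv[1:4]])
E
python3 tgt.py 0.57 -0.033 0.30
```

```text
t 0.15 tcp [0.2921 0.608  0.3028] d tool mm [-528.0976 -457.4909    3.5951] rot deg [-0.0873  0.0729 84.7725]
```

Request:
drive_tool:
  deltas:
    - {"dx": -0.013,"dy": -0.011,"dz": 0,"ax": 0,"ay": 0,"az": 2}
    - {"dx": -0.038,"dy": -0.033,"dz": 0,"ax": 0,"ay": 0,"az": 6}
    - {"dx": -0.066,"dy": -0.057,"dz": 0,"ax": 0,"ay": 0,"az": 10.5}
    - {"dx": -0.096,"dy": -0.083,"dz": 0,"ax": 0,"ay": 0,"az": 15}
    - {"dx": -0.126,"dy": -0.109,"dz": 0,"ax": 0,"ay": 0,"az": 20}
    - {"dx": -0.156,"dy": -0.135,"dz": 0,"ax": 0,"ay": 0,"az": 25}
    - {"dx": -0.186,"dy": -0.161,"dz": 0,"ax": 0,"ay": 0,"az": 30}
    - {"dx": -0.216,"dy": -0.187,"dz": 0,"ax": 0,"ay": 0,"az": 35}
    - {"dx": -0.24,"dy": -0.208,"dz": 0,"ax": 0,"ay": 0,"az": 39}
    - {"dx": -0.256,"dy": -0.222,"dz": 0,"ax": 0,"ay": 0,"az": 42}
  fingers: 1

```text
t: 1.15
tcp_pos: [0.4273, 0.2944, 0.3038]
orientation: [[-0.375, 0.927, 0.0], [0.927, 0.375, -0.001], [-0.001, -0.0, -1.0]]
wrist_force: [0.9, 0.3, -0.2]
finger_gap: 0.0851
```

```bash
python3 tgt.py 0.57 -0.033 0.30
```

```text
t 1.15 tcp [0.4273 0.2944 0.3038] d tool mm [-356.9853    9.6181    4.1288] rot deg [ 0.0099  0.0591 42.4455]
```

Request:
drive_tool:
  deltas:
    - {"dx": -0.018,"dy": 0.0,"dz": 0,"ax": 0,"ay": 0,"az": 2}
    - {"dx": -0.055,"dy": 0.001,"dz": 0,"ax": 0,"ay": 0,"az": 6}
    - {"dx": -0.097,"dy": 0.003,"dz": 0,"ax": 0,"ay": 0,"az": 12}
    - {"dx": -0.142,"dy": 0.004,"dz": 0,"ax": 0,"ay": 0,"az": 18}
    - {"dx": -0.187,"dy": 0.005,"dz": 0,"ax": 0,"ay": 0,"az": 24}
    - {"dx": -0.23,"dy": 0.006,"dz": 0,"ax": 0,"ay": 0,"az": 29}
    - {"dx": -0.27,"dy": 0.007,"dz": 0.001,"ax": 0,"ay": 0,"az": 34}
    - {"dx": -0.31,"dy": 0.008,"dz": 0.002,"ax": 0,"ay": 0,"az": 38}
    - {"dx": -0.34,"dy": 0.009,"dz": 0.003,"ax": 0,"ay": 0,"az": 41}
    - {"dx": -0.357,"dy": 0.0095,"dz": 0.004,"ax": 0,"ay": 0,"az": 42.5}
  fingers: 1

```text
t: 2.15
tcp_pos: [0.5713, -0.032, 0.2997]
orientation: [[0.349, 0.937, -0.0], [0.937, -0.349, -0.001], [-0.001, -0.0, -1.0]]
wrist_force: [-0.0, 0.0, -0.5]
finger_gap: 0.0854
```

Request:
drive_tool:
  deltas:
    - {"dx": 0,"dy": 0,"dz": 0,"ax": 0,"ay": 0,"az": 0}
    - {"dx": 0,"dy": 0,"dz": 0,"ax": 0,"ay": 0,"az": 0}
    - {"dx": 0,"dy": 0,"dz": 0,"ax": 0,"ay": 0,"az": 0}

```text
t: 2.45
tcp_pos: [0.5708, -0.0281, 0.2998]
orientation: [[0.343, 0.939, -0.001], [0.939, -0.343, 0.001], [0.0, -0.001, -1.0]]
wrist_force: [-0.2, -0.3, -0.2]
finger_gap: 0.0855
```

Run:
```python
from h import *
import pickle
s=robot.state();im=robot.read_camera('wrist')[:,:,::-1];cv2.imwrite('pics/w1.png',im);pickle.dump(s,open('w1.pkl','wb'))
print(s['t'],s['tcp_pos'],s['orientation'],s['wrist_force'],s['torque'])
```

```text
2.45 [ 0.5708 -0.0281  0.2998] [[ 0.3434  0.9392 -0.0005]
 [ 0.9392 -0.3434  0.0005]
 [ 0.0003 -0.0006 -1.    ]] [-0.158  -0.2571 -0.2017] [ 0.0302  0.0184 -0.0432]
```

View pics/w1.png

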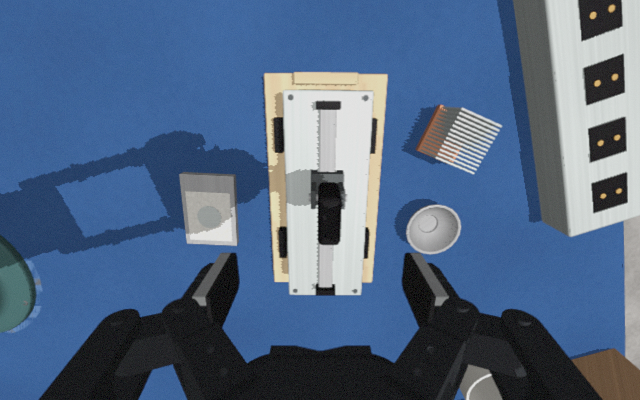

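Run:
```python
from h import *
import pickle
s=pickle.load(open('w1.pkl','rb'));C=cam('wrist',s);im=cv2.imread('pics/w1.png')
yaw=np.deg2rad(69.57);Y=np.array([np.cos(yaw),np.sin(yaw)]);X=np.array([Y[1],-Y[0]]);c=np.array([.5639,-.0548])
f=lambda P:np.c_[(P[:,:2]-c)@X,(P[:,:2]-c)@Y]*1000
print('screws z.07',f(onz(C,[(291,98),(366,98),(295,291),(355,291)],.07)))
print('top face -y edge, L/R',f(onz(C,[(320,245),(341,245)],.172)))
print('pred plate corners for yc'); 
for yc in (0,.02,.03):
    P=[[*(c+X*a+Y*(yc+b)),z] for z in (.172,.126) for a in(-.009,.009) for b in(-.02,.02)]
    print(yc,proj(C,P).round(0).tolist())
cv2.imwrite('pics/w1c.png',cv2.resize(im[85:300,260:400],None,fx=2.7,fy=2.7,interpolation=cv2.INTER_CUBIC))
x=im[160:255,295:365];x=np.clip(x.astype(float)*2.5,0,255).astype(np.uint8);cv2.imwrite('pics/w1d.png',cv2.resize(x,None,fx=6,fy=6,interpolation=cv2.INTER_CUBIC))
```

```text
screws z.07 [[ -32.0047  110.7065]
 [  42.0816  111.1173]
 [ -33.214  -115.8529]
 [  41.2207 -115.4381]]
top face -y edge, L/R [[-2.6962  3.2461]
 [13.4914  3.3338]]
pred plate corners for yc
0 [[312.0, 271.0], [312.0, 225.0], [335.0, 271.0], [336.0, 225.0], [313.0, 244.0], [313.0, 204.0], [332.0, 244.0], [333.0, 204.0]]
0.02 [[312.0, 249.0], [312.0, 200.0], [335.0, 249.0], [336.0, 200.0], [313.0, 224.0], [313.0, 183.0], [333.0, 224.0], [334.0, 183.0]]
0.03 [[312.0, 237.0], [312.0, 187.0], [335.0, 237.0], [337.0, 187.0], [313.0, 214.0], [313.0, 172.0], [333.0, 214.0], [334.0, 172.0]]
```

View pics/w1d.png

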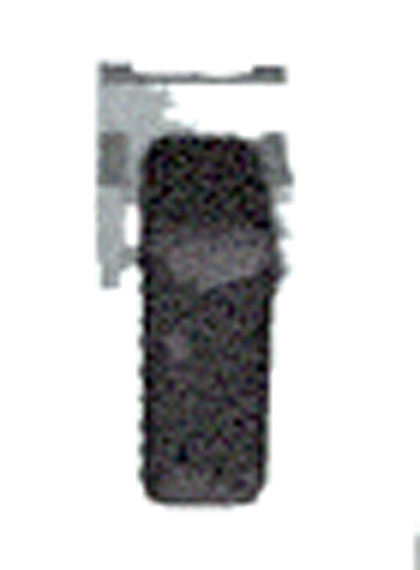

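Run:
```python
from h import *
import pickle
yaw=np.deg2rad(69.57);Y=np.array([np.cos(yaw),np.sin(yaw)]);X=np.array([Y[1],-Y[0]]);c=np.array([.5639,-.0548])
f=lambda P:np.c_[(P[:,:2]-c)@X,(P[:,:2]-c)@Y]*1000
s0=robot.state();im=robot.read_camera('wrist')[:,:,::-1].copy();s=robot.state()
for q in(s0,s): print(q['t'],q['tcp_pos'],q['orientation'][:,0],q['qvel'])
cv2.imwrite('pics/w2.png',im);C=cam('wrist',s)
g=cv2.cvtColor(im,cv2.COLOR_BGR2HSV)
m=cv2.inRange(g,(10,40,110),(32,255,255));m[:, :250]=0;m[:,395:]=0;m[300:]=0
k=cv2.findContours(m,0,2)[0];k=np.vstack([x for x in k if cv2.contourArea(x)>30]);P=f(onz(C,k[:,0],.02))
print('wood',cv2.minAreaRect(P.astype(np.float32)))
# lid: bright low sat
m=cv2.inRange(g,(0,0,0),(180,255,75));m[:85]=0;m[300:]=0;m[:,:265]=0;m[:,390:]=0
n,l,st,ce=cv2.connectedComponentsWithStats(m)
for i in range(1,n):
    if st[i,4]>4: print(st[i],ce[i].round(1),f(onz(C,[ce[i]],.07))[0])
```

```text
2.5 [ 0.5709 -0.0279  0.2999] [0.3431 0.9393 0.0003] [ 0.0042  0.0001 -0.0031 -0.0009 -0.0015 -0.0012]
2.55 [ 0.571  -0.0279  0.3   ] [0.3429 0.9394 0.0002] [ 0.     -0.0008 -0.0054 -0.0027 -0.0013 -0.0001]
wood ((1.9687042236328125, 1.0131072998046875), (275.58489990234375, 139.5791015625), 89.82482147216797)
[316 102  24   8 169] [327.4 105. ] [  4.2692 104.4426]
[274 118  10  35 308] [278.4 134.7] [-45.6896  75.0144]
[371 119   5  34 112] [373.2 135.8] [51.7002 74.531 ]
[ 311  170   33   75 1699] [327.2 207.2] [ 5.4423 -4.3183]
[279 227   8  31 233] [282.5 241.7] [-45.9219 -47.568 ]
[364 228   5  30  86] [366. 243.] [ 51.3386 -48.6475]
[316 284  19  11 143] [324.5 290.5] [   3.6446 -114.7757]
```

```bash
python3 tgt.py 0.5762 -0.0346 0.24
```

```text
t 2.55 tcp [ 0.571  -0.0279  0.3   ] d tool mm [-4.5178  7.2212 59.9695] rot deg [-0.0092 -0.0123  0.374 ]
```

Request:
drive_tool:
  deltas:
    - {"dx": -0.002,"dy": 0.003,"dz": 0.01,"ax": 0,"ay": 0,"az": 0.2}
    - {"dx": -0.004,"dy": 0.007,"dz": 0.025,"ax": 0,"ay": 0,"az": 0.4}
    - {"dx": -0.0045,"dy": 0.007,"dz": 0.043,"ax": 0,"ay": 0,"az": 0.4}
    - {"dx": -0.0045,"dy": 0.007,"dz": 0.055,"ax": 0,"ay": 0,"az": 0.4}
    - {"dx": -0.0045,"dy": 0.007,"dz": 0.06,"ax": 0,"ay": 0,"az": 0.4}
    - {"dx": -0.0045,"dy": 0.007,"dz": 0.06,"ax": 0,"ay": 0,"az": 0.4}
    - {"dx": -0.0045,"dy": 0.007,"dz": 0.06,"ax": 0,"ay": 0,"az": 0.4}
    - {"dx": -0.0045,"dy": 0.007,"dz": 0.06,"ax": 0,"ay": 0,"az": 0.4}

```text
t: 3.35
tcp_pos: [0.577, -0.0358, 0.2408]
orientation: [[0.351, 0.936, 0.002], [0.936, -0.351, -0.0], [0.0, 0.002, -1.0]]
wrist_force: [0.1, -0.7, -0.5]
finger_gap: 0.0851
```

Run:
```python
from h import *
yaw=np.deg2rad(69.57);Y=np.array([np.cos(yaw),np.sin(yaw)]);X=np.array([Y[1],-Y[0]]);c=np.array([.5639,-.0548])
robot.read_camera('wrist');s=robot.state();im=robot.read_camera('wrist')[:,:,::-1].copy()
C=cam('wrist',s);print(s['tcp_pos'],s['orientation'][:,0],s['wrist_force'])
cv2.imwrite('pics/w3.png',im);x=im[100:400,200:440];x=np.clip(x*1.8,0,255).astype(np.uint8);cv2.imwrite('pics/w3c.png',cv2.resize(x,None,fx=2,fy=2))
f=lambda px,z:(lambda P:((P-s['tcp_pos'])@s['orientation'])*1000)(onz(C,px,z))
print('tool centre top at z .172 pixel',proj(C,[s['tcp_pos']+[0,0,.172-s['tcp_pos'][2]]]))
import pickle;pickle.dump(s,open('w3.pkl','wb'))
```

```text
[ 0.577  -0.0358  0.2409] [0.3512 0.9363 0.0005] [-0.4147  0.0894  0.4329]
tool centre top at z .172 pixel [[319.4899 257.174 ]]
```

View pics/w3c.png

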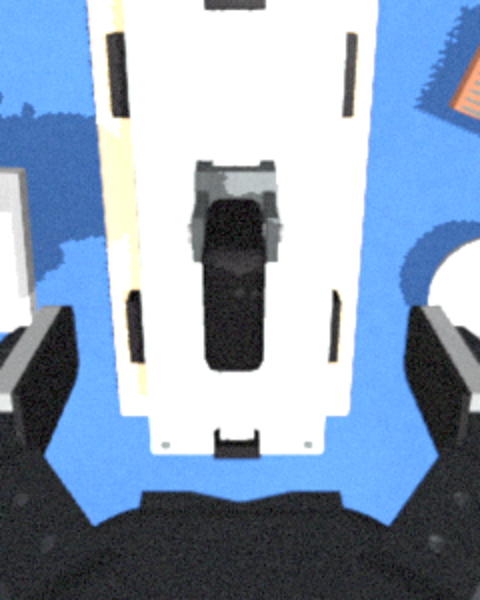

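Handle top at about columns 302–333, rows 224–285. It is centred 1–2 mm left of the tool axis, so I'll correct that, descend and close.

Request:
drive_tool:
  deltas:
    - {"dx": 0.0005,"dy": -0.0015,"dz": 0.005,"ax": 0,"ay": 0,"az": 0}
    - {"dx": 0.001,"dy": -0.0015,"dz": 0.014,"ax": 0,"ay": 0,"az": 0}
    - {"dx": 0.001,"dy": -0.0015,"dz": 0.024,"ax": 0,"ay": 0,"az": 0}
    - {"dx": 0.001,"dy": -0.0015,"dz": 0.032,"ax": 0,"ay": 0,"az": 0}
    - {"dx": 0.001,"dy": -0.0015,"dz": 0.037,"ax": 0,"ay": 0,"az": 0}
    - {"dx": 0.001,"dy": -0.0015,"dz": 0.037,"ax": 0,"ay": 0,"az": 0}
    - {"dx": 0.001,"dy": -0.0015,"dz": 0.037,"ax": 0,"ay": 0,"az": 0}
    - {"dx": 0.001,"dy": -0.0015,"dz": 0.037,"ax": 0,"ay": 0,"az": 0}

```text
t: 4.25
tcp_pos: [0.5757, -0.0343, 0.2033]
orientation: [[0.351, 0.936, 0.001], [0.936, -0.351, -0.0], [0.0, 0.001, -1.0]]
wrist_force: [0.4, 0.8, 0.1]
finger_gap: 0.0854
```

Request:
drive_tool:
  deltas:
    - {"dx": 0,"dy": 0,"dz": 0,"ax": 0,"ay": 0,"az": 0}
    - {"dx": 0,"dy": 0,"dz": 0,"ax": 0,"ay": 0,"az": 0}
    - {"dx": 0,"dy": 0,"dz": 0,"ax": 0,"ay": 0,"az": 0}
    - {"dx": 0,"dy": 0,"dz": 0,"ax": 0,"ay": 0,"az": 0}
    - {"dx": 0,"dy": 0,"dz": 0,"ax": 0,"ay": 0,"az": 0}
    - {"dx": 0,"dy": 0,"dz": 0,"ax": 0,"ay": 0,"az": 0}
    - {"dx": 0,"dy": 0,"dz": 0,"ax": 0,"ay": 0,"az": 0}
    - {"dx": 0,"dy": 0,"dz": 0,"ax": 0,"ay": 0,"az": 0}
    - {"dx": 0,"dy": 0,"dz": 0,"ax": 0,"ay": 0,"az": 0}
    - {"dx": 0,"dy": 0,"dz": 0,"ax": 0,"ay": 0,"az": 0}
  fingers: 0

```text
t: 5.25
tcp_pos: [0.5755, -0.0343, 0.2031]
orientation: [[0.351, 0.936, 0.0], [0.936, -0.351, -0.0], [0.0, 0.0, -1.0]]
wrist_force: [0.7, 0.6, 3.9]
finger_gap: 0.0173
```

```bash
cat > st.py <<'E'
from h import *
import sys
F=[];T=[]
for i in range(6):
    im=robot.read_camera('wrist');s=robot.state();F.append(s['wrist_force']);T.append(s['torque'])
R=s['orientation']
print('t',s['t'],'tcp',s['tcp_pos'],'gap',s['finger_gap'],'F world',np.mean(F,0),'F tool',np.mean(F,0)@R,'M tool',np.mean(T,0)@R)
print(R)
if len(sys.argv)>1:
    n=sys.argv[1];cv2.imwrite(f'pics/{n}.png',im[:,:,::-1])
    b=robot.read_camera('side')[:,:,::-1];x=b[180:285,250:390];cv2.imwrite(f'pics/{n}s.png',cv2.resize(x,None,fx=5.5,fy=5.5,interpolation=cv2.INTER_CUBIC))
E
python3 st.py g1
```

```text
t 5.55 tcp [ 0.5755 -0.0343  0.2031] gap 0.01724059865606341 F world [-0.0581 -0.2738  2.8054] F tool [-0.2766  0.0426 -2.8054] M tool [ 0.0142 -0.0517  0.0228]
[[ 0.3511  0.9363  0.0003]
 [ 0.9363 -0.3511 -0.0001]
 [ 0.0001  0.0003 -1.    ]]
```

View pics/g1.png

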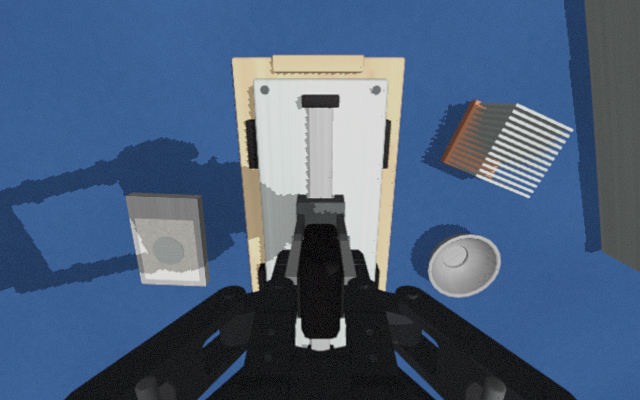

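View pics/g1s.png

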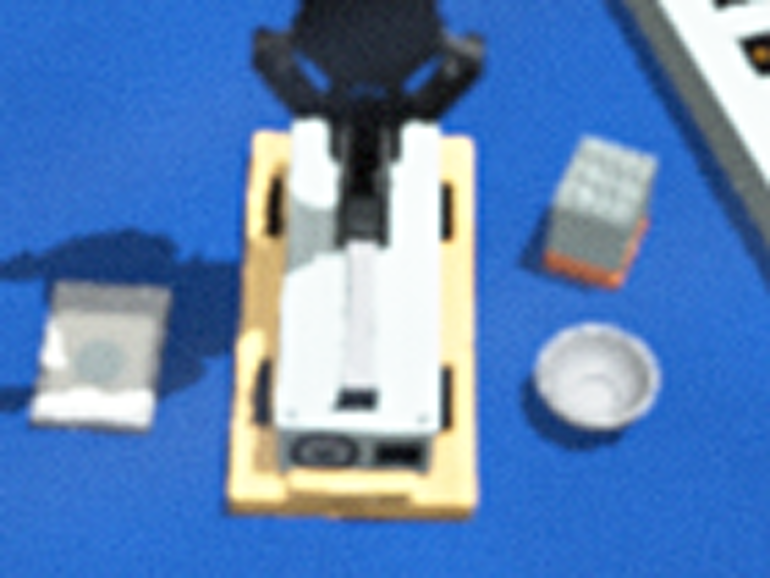

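The handle is gripped, gap 17 mm, and the module is seated between the cheeks. Now a small 5 mm trial lift.

Request:
drive_tool:
  deltas:
    - {"dx": 0,"dy": 0,"dz": -0.0005,"ax": 0,"ay": 0,"az": 0}
    - {"dx": 0,"dy": 0,"dz": -0.0015,"ax": 0,"ay": 0,"az": 0}
    - {"dx": 0,"dy": 0,"dz": -0.0025,"ax": 0,"ay": 0,"az": 0}
    - {"dx": 0,"dy": 0,"dz": -0.0035,"ax": 0,"ay": 0,"az": 0}
    - {"dx": 0,"dy": 0,"dz": -0.0045,"ax": 0,"ay": 0,"az": 0}
    - {"dx": 0,"dy": 0,"dz": -0.005,"ax": 0,"ay": 0,"az": 0}
    - {"dx": 0,"dy": 0,"dz": -0.005,"ax": 0,"ay": 0,"az": 0}
    - {"dx": 0,"dy": 0,"dz": -0.005,"ax": 0,"ay": 0,"az": 0}
    - {"dx": 0,"dy": 0,"dz": -0.005,"ax": 0,"ay": 0,"az": 0}
    - {"dx": 0,"dy": 0,"dz": -0.005,"ax": 0,"ay": 0,"az": 0}

```text
t: 6.6
tcp_pos: [0.5752, -0.0342, 0.2078]
orientation: [[0.351, 0.936, -0.0], [0.936, -0.351, 0.0], [-0.0, -0.0, -1.0]]
wrist_force: [-0.7, 0.3, -6.9]
finger_gap: 0.0173
```

```bash
python3 st.py l1
```

```text
t 6.9 tcp [ 0.5754 -0.0342  0.2079] gap 0.01704298138750053 F world [-0.6977 -0.4221 -7.133 ] F tool [-0.6404 -0.5047  7.133 ] M tool [ 0.1559 -0.054   0.0938]
[[ 0.3512  0.9363 -0.    ]
 [ 0.9363 -0.3512  0.    ]
 [ 0.     -0.0001 -1.    ]]
```

View pics/l1.png

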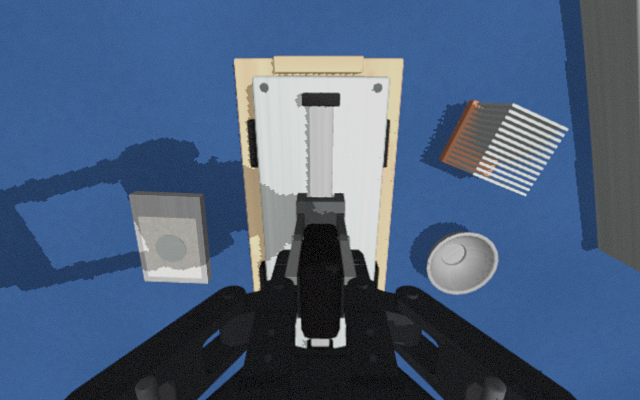

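View pics/l1s.png

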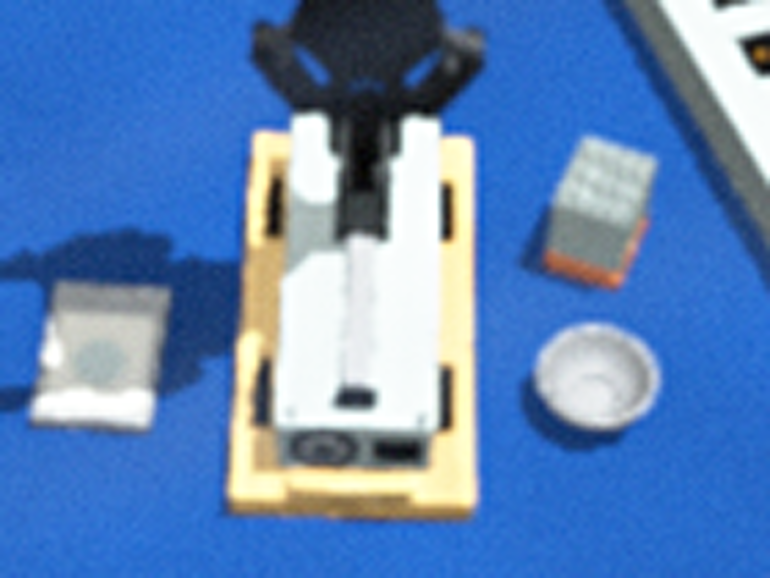

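+y lid screws moved from (264,89)/(376,89) to (264,87)/(377,87), a wider spacing, so the +y end rose and the -y (fan) end is heavy. Lift force was about 7.1 N. I'll lower it and slide the handle about 30 mm toward -y.

Request:
drive_tool:
  deltas:
    - {"dx": 0,"dy": 0,"dz": 0.001,"ax": 0,"ay": 0,"az": 0}
    - {"dx": 0,"dy": 0,"dz": 0.002,"ax": 0,"ay": 0,"az": 0}
    - {"dx": 0,"dy": 0,"dz": 0.003,"ax": 0,"ay": 0,"az": 0}
    - {"dx": 0,"dy": 0,"dz": 0.004,"ax": 0,"ay": 0,"az": 0}
    - {"dx": 0,"dy": 0,"dz": 0.0048,"ax": 0,"ay": 0,"az": 0}
    - {"dx": 0,"dy": 0,"dz": 0.0048,"ax": 0,"ay": 0,"az": 0}
    - {"dx": 0,"dy": 0,"dz": 0.0048,"ax": 0,"ay": 0,"az": 0}
    - {"dx": 0,"dy": 0,"dz": 0.0048,"ax": 0,"ay": 0,"az": 0}

```text
t: 7.75
tcp_pos: [0.5756, -0.0343, 0.2032]
orientation: [[0.351, 0.936, 0.001], [0.936, -0.351, -0.0], [0.0, 0.001, -1.0]]
wrist_force: [0.8, 2.0, -5.5]
finger_gap: 0.0171
```

Request:
drive_tool:
  deltas:
    - {"dx": -0.001,"dy": 0,"dz": 0,"ax": 0,"ay": 0,"az": 0}
    - {"dx": -0.004,"dy": 0,"dz": 0,"ax": 0,"ay": 0,"az": 0}
    - {"dx": -0.008,"dy": 0,"dz": 0,"ax": 0,"ay": 0,"az": 0}
    - {"dx": -0.013,"dy": 0,"dz": 0,"ax": 0,"ay": 0,"az": 0}
    - {"dx": -0.018,"dy": 0,"dz": 0,"ax": 0,"ay": 0,"az": 0}
    - {"dx": -0.023,"dy": 0,"dz": 0,"ax": 0,"ay": 0,"az": 0}
    - {"dx": -0.027,"dy": 0,"dz": 0,"ax": 0,"ay": 0,"az": 0}
    - {"dx": -0.03,"dy": 0,"dz": 0,"ax": 0,"ay": 0,"az": 0}
    - {"dx": -0.03,"dy": 0,"dz": 0,"ax": 0,"ay": 0,"az": 0}
    - {"dx": -0.03,"dy": 0,"dz": 0,"ax": 0,"ay": 0,"az": 0}

```text
t: 8.75
tcp_pos: [0.5647, -0.063, 0.2032]
orientation: [[0.351, 0.936, -0.0], [0.936, -0.351, -0.001], [-0.001, 0.0, -1.0]]
wrist_force: [0.0, -2.0, -3.7]
finger_gap: 0.0175
```

```bash
python3 st.py g2
```

```text
t 9.05 tcp [ 0.5648 -0.0626  0.2032] gap 0.017287135414994447 F world [-0.6911 -1.9616 -3.2065] F tool [-2.0772  0.041   3.208 ] M tool [ 0.044  -0.3726  0.023 ]
[[ 0.3509  0.9364 -0.0002]
 [ 0.9364 -0.3509 -0.0007]
 [-0.0007  0.0001 -1.    ]]
```

View pics/g2.png

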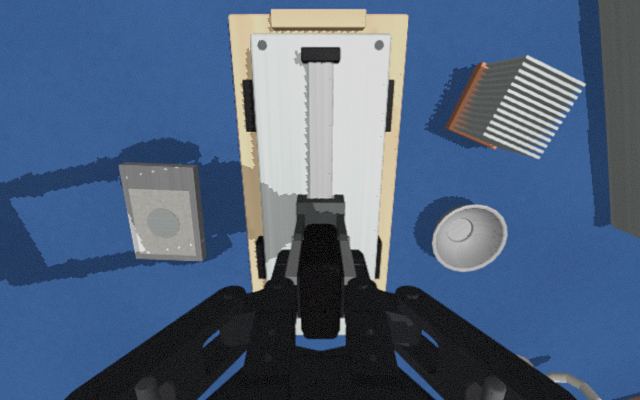

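Request:
drive_tool:
  deltas:
    - {"dx": 0,"dy": 0,"dz": -0.0005,"ax": 0,"ay": 0,"az": 0}
    - {"dx": 0,"dy": 0,"dz": -0.0015,"ax": 0,"ay": 0,"az": 0}
    - {"dx": 0,"dy": 0,"dz": -0.0025,"ax": 0,"ay": 0,"az": 0}
    - {"dx": 0,"dy": 0,"dz": -0.0035,"ax": 0,"ay": 0,"az": 0}
    - {"dx": 0,"dy": 0,"dz": -0.0045,"ax": 0,"ay": 0,"az": 0}
    - {"dx": 0,"dy": 0,"dz": -0.005,"ax": 0,"ay": 0,"az": 0}
    - {"dx": 0,"dy": 0,"dz": -0.005,"ax": 0,"ay": 0,"az": 0}
    - {"dx": 0,"dy": 0,"dz": -0.005,"ax": 0,"ay": 0,"az": 0}
    - {"dx": 0,"dy": 0,"dz": -0.005,"ax": 0,"ay": 0,"az": 0}
    - {"dx": 0,"dy": 0,"dz": -0.005,"ax": 0,"ay": 0,"az": 0}

```text
t: 10.1
tcp_pos: [0.5648, -0.0623, 0.2081]
orientation: [[0.351, 0.936, 0.0], [0.936, -0.351, 0.0], [0.0, 0.0, -1.0]]
wrist_force: [0.1, 0.2, -8.5]
finger_gap: 0.0171
```

```bash
python3 st.py l2
```

```text
t 10.4 tcp [ 0.5648 -0.0624  0.2081] gap 0.017248064843900398 F world [ 0.355  -0.0866 -8.3615] F tool [0.0436 0.3627 8.3615] M tool [-0.001   0.0391  0.004 ]
[[ 0.3511  0.9363  0.    ]
 [ 0.9363 -0.3511 -0.    ]
 [ 0.      0.     -1.    ]]
```

View pics/l2.png

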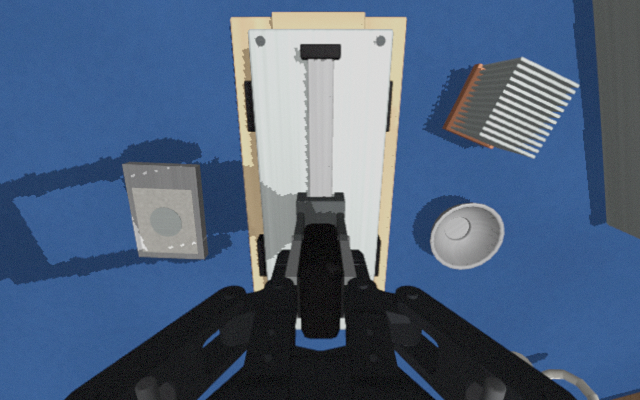

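View pics/l2s.png

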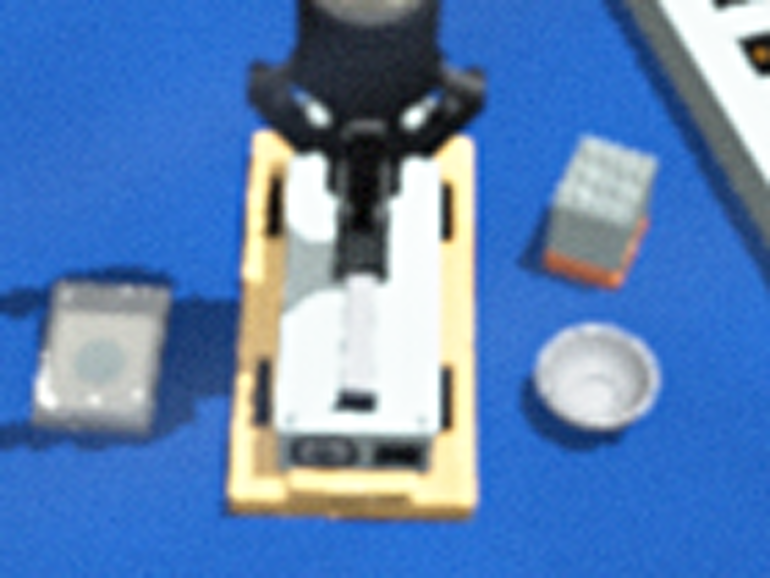

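The fan end is still down: its lower edge sits at the rest row, 475 in the crop. The +y end rose about 10 mm and the force was 8.4 N. I'll slide another 12 mm toward -y.

Request:
drive_tool:
  deltas:
    - {"dx": 0,"dy": 0,"dz": 0.001,"ax": 0,"ay": 0,"az": 0}
    - {"dx": 0,"dy": 0,"dz": 0.002,"ax": 0,"ay": 0,"az": 0}
    - {"dx": 0,"dy": 0,"dz": 0.003,"ax": 0,"ay": 0,"az": 0}
    - {"dx": 0,"dy": 0,"dz": 0.004,"ax": 0,"ay": 0,"az": 0}
    - {"dx": 0,"dy": 0,"dz": 0.005,"ax": 0,"ay": 0,"az": 0}
    - {"dx": 0,"dy": 0,"dz": 0.005,"ax": 0,"ay": 0,"az": 0}
    - {"dx": 0,"dy": 0,"dz": 0.005,"ax": 0,"ay": 0,"az": 0}
    - {"dx": 0,"dy": 0,"dz": 0.005,"ax": 0,"ay": 0,"az": 0}

```text
t: 11.25
tcp_pos: [0.5649, -0.0623, 0.2032]
orientation: [[0.351, 0.936, 0.0], [0.936, -0.351, 0.0], [0.0, 0.0, -1.0]]
wrist_force: [0.4, 0.9, -6.6]
finger_gap: 0.0172
```

Request:
drive_tool:
  deltas:
    - {"dx": -0.001,"dy": 0,"dz": 0,"ax": 0,"ay": 0,"az": 0}
    - {"dx": -0.003,"dy": 0,"dz": 0,"ax": 0,"ay": 0,"az": 0}
    - {"dx": -0.006,"dy": 0,"dz": 0,"ax": 0,"ay": 0,"az": 0}
    - {"dx": -0.009,"dy": 0,"dz": 0,"ax": 0,"ay": 0,"az": 0}
    - {"dx": -0.011,"dy": 0,"dz": 0,"ax": 0,"ay": 0,"az": 0}
    - {"dx": -0.012,"dy": 0,"dz": 0,"ax": 0,"ay": 0,"az": 0}
    - {"dx": -0.012,"dy": 0,"dz": 0,"ax": 0,"ay": 0,"az": 0}
    - {"dx": -0.012,"dy": 0,"dz": 0,"ax": 0,"ay": 0,"az": 0}

```text
t: 12.05
tcp_pos: [0.5606, -0.0739, 0.2032]
orientation: [[0.351, 0.936, 0.0], [0.936, -0.351, -0.0], [-0.0, 0.0, -1.0]]
wrist_force: [0.3, 0.1, -5.6]
finger_gap: 0.0172
```

```bash
python3 st.py g3
```

```text
t 12.35 tcp [ 0.5606 -0.0738  0.2032] gap 0.017146087862354886 F world [ 0.0527  0.2195 -5.5281] F tool [ 0.2268 -0.0287  5.5279] M tool [0.0028 0.025  0.0053]
[[ 0.351   0.9364  0.    ]
 [ 0.9364 -0.351  -0.0005]
 [-0.0005  0.0002 -1.    ]]
```

Request:
drive_tool:
  deltas:
    - {"dx": 0,"dy": 0,"dz": -0.0005,"ax": 0,"ay": 0,"az": 0}
    - {"dx": 0,"dy": 0,"dz": -0.0015,"ax": 0,"ay": 0,"az": 0}
    - {"dx": 0,"dy": 0,"dz": -0.0025,"ax": 0,"ay": 0,"az": 0}
    - {"dx": 0,"dy": 0,"dz": -0.0035,"ax": 0,"ay": 0,"az": 0}
    - {"dx": 0,"dy": 0,"dz": -0.0045,"ax": 0,"ay": 0,"az": 0}
    - {"dx": 0,"dy": 0,"dz": -0.005,"ax": 0,"ay": 0,"az": 0}
    - {"dx": 0,"dy": 0,"dz": -0.005,"ax": 0,"ay": 0,"az": 0}
    - {"dx": 0,"dy": 0,"dz": -0.005,"ax": 0,"ay": 0,"az": 0}
    - {"dx": 0,"dy": 0,"dz": -0.005,"ax": 0,"ay": 0,"az": 0}
    - {"dx": 0,"dy": 0,"dz": -0.005,"ax": 0,"ay": 0,"az": 0}

```text
t: 13.4
tcp_pos: [0.5607, -0.0735, 0.2081]
orientation: [[0.351, 0.936, 0.0], [0.936, -0.351, 0.0], [0.0, 0.0, -1.0]]
wrist_force: [0.1, 0.4, -7.2]
finger_gap: 0.0174
```

```bash
python3 st.py l3
cat > scr.py <<'E'
from h import *
import sys
# +y lid screws in wrist pics: dark spots on bright lid
for n in sys.argv[1:]:
    g=cv2.imread(f'pics/{n}.png',0).astype(np.float32);o=[]
    for x0,x1 in((250,278),(362,394)):
        r=cv2.GaussianBlur(g,(0,0),1)[8:110,x0:x1]
        bh=cv2.morphologyEx(r,cv2.MORPH_BLACKHAT,np.ones((15,15)));
        bh[:, :]*=(cv2.morphologyEx(r,cv2.MORPH_CLOSE,np.ones((15,15)))>140)
        _,v,_,p=cv2.minMaxLoc(bh);y,x=p[1],p[0];w=bh[max(0,y-6):y+7,max(0,x-6):x+7].copy();w[w<v*.4]=0
        M=cv2.moments(w);o.append((M['m10']/M['m00']+max(0,x-6)+x0,M['m01']/M['m00']+max(0,y-6)+8))
    print(n,np.round(o,1).tolist(),'spacing',round(o[1][0]-o[0][0],2))
E
python3 scr.py g1 l1 g2 l2 g3 l3
```

```text
t 13.7 tcp [ 0.5607 -0.0735  0.2081] gap 0.01718401857639859 F world [ 0.054   1.0148 -8.3322] F tool [ 0.9682 -0.3063  8.3323] M tool [0.0322 0.1536 0.0002]
[[ 0.3511  0.9363  0.0001]
 [ 0.9363 -0.3511  0.0001]
 [ 0.0001  0.0001 -1.    ]]
g1 [[264.2, 89.5], [375.7, 89.8]] spacing 111.43
l1 [[263.8, 87.3], [377.2, 87.6]] spacing 113.44
g2 [[251.2, 86.4], [390.7, 83.9]] spacing 139.48
l2 [[251.3, 105.1], [390.5, 84.9]] spacing 139.29
g3 [[251.3, 93.1], [391.3, 67.8]] spacing 139.92
l3 [[251.1, 81.5], [391.0, 68.8]] spacing 139.9
```

View pics/l3.png

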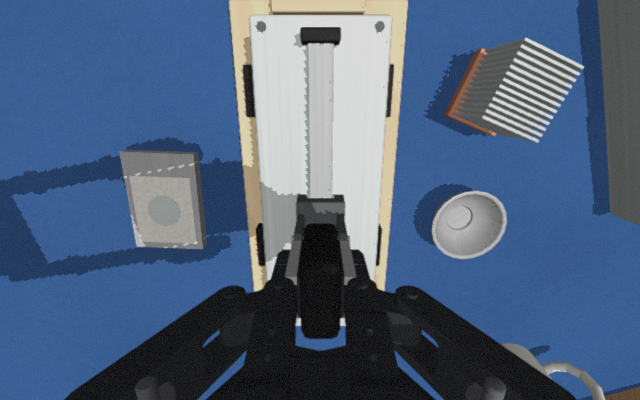

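View pics/l3s.png

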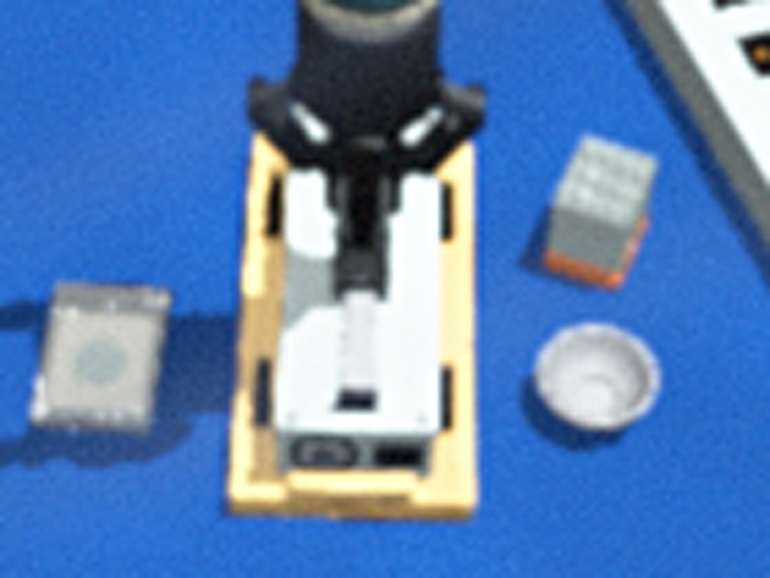

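```bash
cat > scr.py <<'E'
from h import *
import sys
for n in sys.argv[1:]:
    g=cv2.GaussianBlur(cv2.imread(f'pics/{n}.png',0),(0,0),1).astype(np.float32);o=[]
    for x0,x1 in((254,272),(368,390)):
        w=g[5:110,x0:x1]
        best=None
        # dark disc on bright surround: ring minus centre
        k=-np.ones((15,15),np.float32);cv2.circle(k,(7,7),6,0,-1);ring=(k<0)/(k<0).sum();d=np.zeros((15,15),np.float32);cv2.circle(d,(7,7),3,1,-1);d/=d.sum()
        q=cv2.filter2D(g,-1,(ring-d).astype(np.float32));mn=cv2.erode(g,np.ones((13,13)))
        q=q*(cv2.filter2D(g,-1,ring.astype(np.float32))>150)
        r=q[5:110,x0:x1];_,v,_,p=cv2.minMaxLoc(r);y,x=p[1]+5,p[0]+x0
        w=np.clip(q[y-2:y+3,x-2:x+3],0,None);M=cv2.moments(w);o.append((M['m10']/M['m00']+x-2,M['m01']/M['m00']+y-2))
    print(n,np.round(o,1).tolist(),'spacing',round(o[1][0]-o[0][0],2))
E
python3 scr.py g1 l1 g2 l2 g3 l3
python3 - <<'E'
import cv2,numpy as np
a=[cv2.resize(cv2.imread(f'pics/{n}.png')[0:110,225:415],None,fx=2,fy=2) for n in('g2','l2','g3','l3')]
cv2.imwrite('pics/cmp.png',np.vstack([np.hstack(a[:2]),np.hstack(a[2:])]))
E
```

```text
g1 [[264.1, 89.9], [375.9, 90.0]] spacing 111.87
l1 [[263.9, 87.1], [377.0, 87.9]] spacing 113.1
g2 [[261.9, 45.0], [389.2, 104.0]] spacing 127.22
l2 [[260.0, 40.9], [380.0, 40.9]] spacing 120.02
g3 [[260.9, 26.0], [389.1, 104.0]] spacing 128.19
l3 [[261.0, 26.0], [379.1, 26.0]] spacing 118.11
```

View pics/cmp.png

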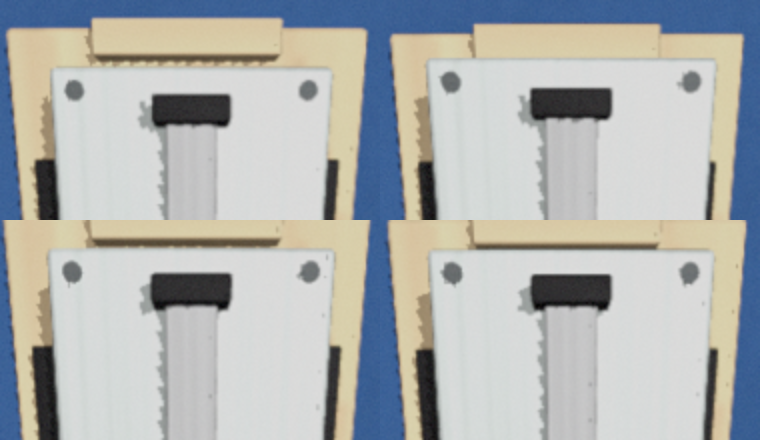

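At the third position the lid moved with the gripper: spacing was about 119 before the lift and 118 after. So it is near balance. I'll lift another 6 mm and measure the tilt from the lid screws.

Request:
drive_tool:
  deltas:
    - {"dx": 0,"dy": 0,"dz": -0.001,"ax": 0,"ay": 0,"az": 0}
    - {"dx": 0,"dy": 0,"dz": -0.002,"ax": 0,"ay": 0,"az": 0}
    - {"dx": 0,"dy": 0,"dz": -0.0035,"ax": 0,"ay": 0,"az": 0}
    - {"dx": 0,"dy": 0,"dz": -0.005,"ax": 0,"ay": 0,"az": 0}
    - {"dx": 0,"dy": 0,"dz": -0.006,"ax": 0,"ay": 0,"az": 0}
    - {"dx": 0,"dy": 0,"dz": -0.006,"ax": 0,"ay": 0,"az": 0}
    - {"dx": 0,"dy": 0,"dz": -0.006,"ax": 0,"ay": 0,"az": 0}
    - {"dx": 0,"dy": 0,"dz": -0.006,"ax": 0,"ay": 0,"az": 0}
    - {"dx": 0,"dy": 0,"dz": -0.006,"ax": 0,"ay": 0,"az": 0}
    - {"dx": 0,"dy": 0,"dz": -0.006,"ax": 0,"ay": 0,"az": 0}

```text
t: 14.75
tcp_pos: [0.5608, -0.0735, 0.2142]
orientation: [[0.351, 0.936, 0.0], [0.936, -0.351, 0.0], [0.0, 0.0, -1.0]]
wrist_force: [-0.0, 1.4, -7.8]
finger_gap: 0.0174
```

```bash
python3 st.py l4;python3 scr.py l4
cat > tilt.py <<'E'
from h import *
# pin-relative angle of the screw line: args: name pixels ; tool frame
C=robot.get_calibration('wrist');K=np.array([[C['fx'],0,C['cx']],[0,C['fy'],C['cy']],[0,0,1.]]);T=C['T_tool_cam']
def scr(l,r,W=74.6):
    p=cv2.undistortPoints(np.array([l,r],float).reshape(-1,1,2),K,C['dist'])[:,0]
    d=W/(p[1,0]-p[0,0]);P=np.r_[p.mean(0)*d,d]/1000
    return (T[:3,:3]@P+T[:3,3])*1000
for n,l,r in [('g1',(264.1,89.9),(375.9,90)),('l1',(263.9,87.1),(377,87.9)),('g2',(261.9,45),(379,45)),('l2',(260,41),(380,41)),('g3',(260.9,26),(380,26)),('l3',(261,26),(379.3,26))]:
    print(n,scr(l,r))
E
python3 tilt.py
```

```text
t 15.05 tcp [ 0.5607 -0.0735  0.2142] gap 0.017033156321051575 F world [ 0.5659  1.3543 -7.8907] F tool [1.4651 0.0525 7.8911] M tool [-0.0507  0.2612  0.0043]
[[ 0.3511  0.9363  0.0003]
 [ 0.9363 -0.3511  0.0001]
 [ 0.0002  0.0002 -1.    ]]
l4 [[261.0, 26.1], [379.0, 26.0]] spacing 118.08
g1 [ 88.1968   0.2143 134.035 ]
l1 [ 89.6685   0.5131 132.1848]
g2 [115.1885   0.5272 133.5985]
l2 [116.7694   0.2434 129.4236]
g3 [125.9781   0.5325 133.7964]
l3 [126.2716   0.3446 135.1786]
```

View pics/l4.png

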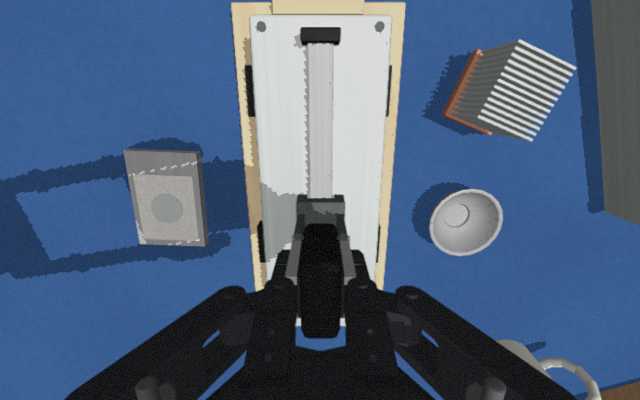

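View pics/l4s.png

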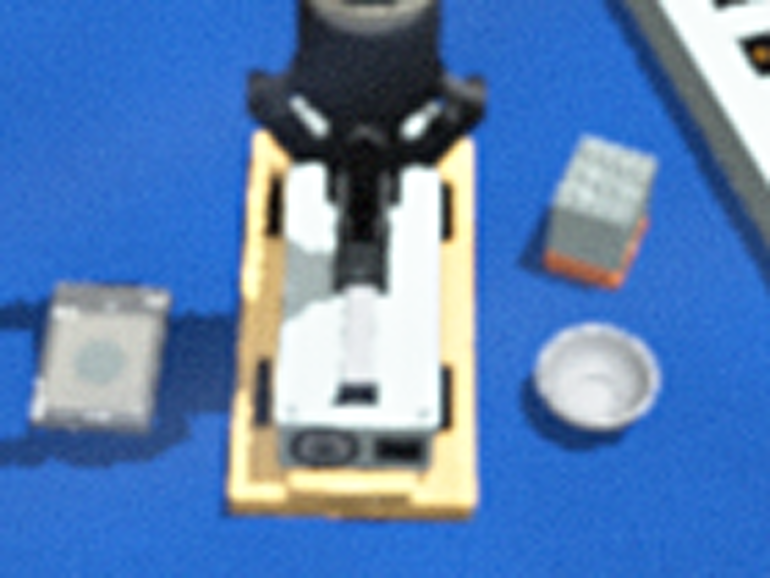

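The module is nearly level, but there is 1.4 N of side force. The +y-heavy tilt is probably pushing the bottom against the -y end stop, so this position has slightly overshot. I'll shift 2.5 mm toward +y to clear the stop and see the true hang.

Request:
drive_tool:
  deltas:
    - {"dx": 0.0005,"dy": 0,"dz": 0,"ax": 0,"ay": 0,"az": 0}
    - {"dx": 0.001,"dy": 0,"dz": 0,"ax": 0,"ay": 0,"az": 0}
    - {"dx": 0.0015,"dy": 0,"dz": 0,"ax": 0,"ay": 0,"az": 0}
    - {"dx": 0.002,"dy": 0,"dz": 0,"ax": 0,"ay": 0,"az": 0}
    - {"dx": 0.0025,"dy": 0,"dz": 0,"ax": 0,"ay": 0,"az": 0}
    - {"dx": 0.0025,"dy": 0,"dz": 0,"ax": 0,"ay": 0,"az": 0}
    - {"dx": 0.0025,"dy": 0,"dz": 0,"ax": 0,"ay": 0,"az": 0}
    - {"dx": 0.0025,"dy": 0,"dz": 0,"ax": 0,"ay": 0,"az": 0}
    - {"dx": 0.0025,"dy": 0,"dz": 0,"ax": 0,"ay": 0,"az": 0}
    - {"dx": 0.0025,"dy": 0,"dz": 0,"ax": 0,"ay": 0,"az": 0}

```text
t: 16.1
tcp_pos: [0.5615, -0.0713, 0.2141]
orientation: [[0.351, 0.936, -0.0], [0.936, -0.351, -0.0], [-0.0, -0.0, -1.0]]
wrist_force: [0.5, 0.7, -7.7]
finger_gap: 0.0172
```

```bash
python3 st.py l5;python3 scr.py l5
```

```text
t 16.4 tcp [ 0.5615 -0.0712  0.2141] gap 0.017531778444180815 F world [ 0.318  -0.1635 -8.4314] F tool [-0.0412  0.3552  8.4314] M tool [ 0.0081  0.0153 -0.0069]
[[ 0.3511  0.9363 -0.    ]
 [ 0.9363 -0.3511 -0.    ]
 [-0.     -0.     -1.    ]]
l5 [[264.0, 35.9], [388.9, 72.1]] spacing 124.85
```

View pics/l5.png

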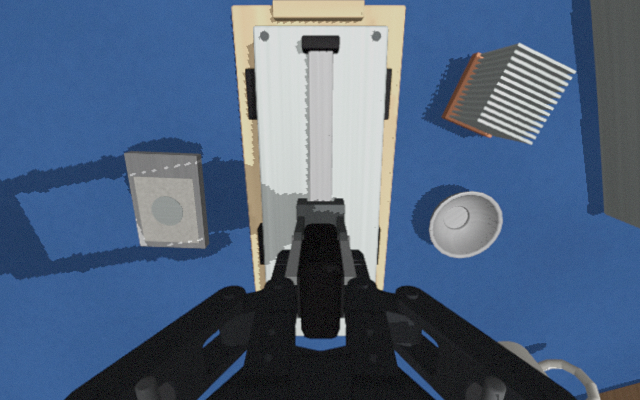

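View pics/l5s.png

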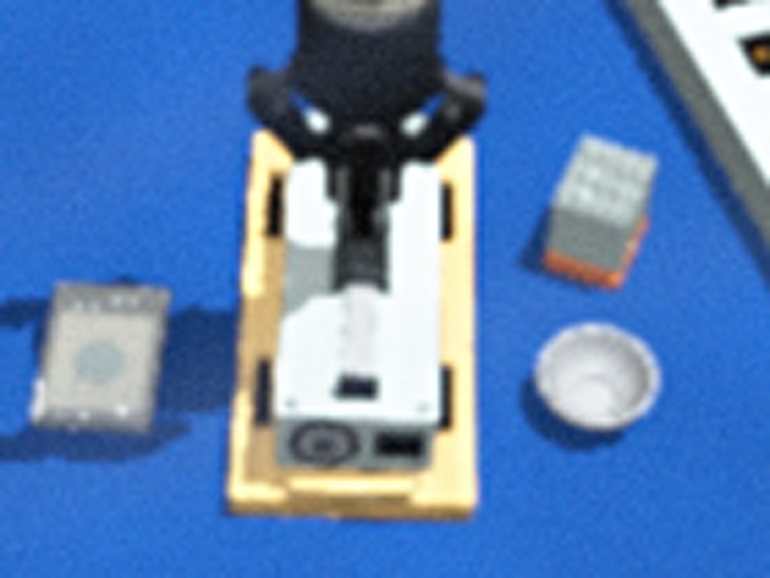

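```bash
python3 - <<'E'
from tilt import scr
for r in (375.5,376,376.5):
    print(scr((264.2,36),(r,36)))
E
python3 - <<'E'
import cv2
im=cv2.imread('pics/l5.png');cv2.imwrite('pics/x.png',cv2.resize(im[15:65,250:392],None,fx=5,fy=5))
E
```

```text
g1 [ 88.1967   0.2141 134.035 ]
l1 [ 89.6685   0.513  132.1847]
g2 [115.1885   0.527  133.5985]
l2 [116.7694   0.2433 129.4236]
g3 [125.9781   0.5323 133.7964]
l3 [126.2715   0.3445 135.1786]
[122.6322   0.1408 146.0805]
[122.4531   0.3086 145.1115]
[122.2755   0.4748 144.1512]
```

View pics/x.png

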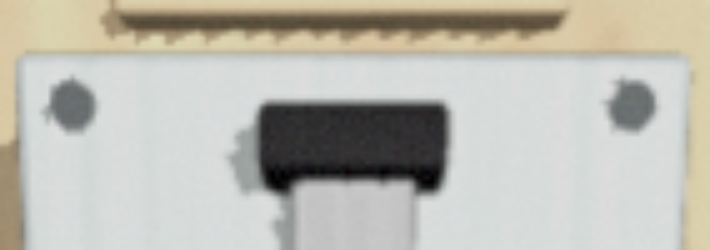

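The +y end is now down on the base at tilt ≈0.089 rad, with no side force. Combining the force balance of the trials puts the balance at about -6.5 mm, and the handle is at about -12.7 mm. I'll lower and slide +6 mm.

Request:
drive_tool:
  deltas:
    - {"dx": 0,"dy": 0,"dz": 0.001,"ax": 0,"ay": 0,"az": 0}
    - {"dx": 0,"dy": 0,"dz": 0.0025,"ax": 0,"ay": 0,"az": 0}
    - {"dx": 0,"dy": 0,"dz": 0.004,"ax": 0,"ay": 0,"az": 0}
    - {"dx": 0,"dy": 0,"dz": 0.0055,"ax": 0,"ay": 0,"az": 0}
    - {"dx": 0,"dy": 0,"dz": 0.007,"ax": 0,"ay": 0,"az": 0}
    - {"dx": 0,"dy": 0,"dz": 0.0085,"ax": 0,"ay": 0,"az": 0}
    - {"dx": 0,"dy": 0,"dz": 0.01,"ax": 0,"ay": 0,"az": 0}
    - {"dx": 0,"dy": 0,"dz": 0.0111,"ax": 0,"ay": 0,"az": 0}
    - {"dx": 0,"dy": 0,"dz": 0.0111,"ax": 0,"ay": 0,"az": 0}
    - {"dx": 0,"dy": 0,"dz": 0.0111,"ax": 0,"ay": 0,"az": 0}

```text
t: 17.45
tcp_pos: [0.5625, -0.0708, 0.2093]
orientation: [[0.351, 0.936, 0.003], [0.936, -0.351, 0.001], [0.002, 0.002, -1.0]]
wrist_force: [-12.2, 3.6, 24.3]
finger_gap: 0.0173
```

```bash
python3 st.py g4
```

```text
t 17.75 tcp [ 0.5625 -0.0708  0.2093] gap 0.01741592510975902 F world [-11.6329   3.7242  24.277 ] F tool [ -0.5598 -12.1444 -24.3057] M tool [ 2.7396 -0.1369  0.0033]
[[ 0.3513  0.9363  0.0027]
 [ 0.9363 -0.3513  0.0008]
 [ 0.0017  0.0023 -1.    ]]
```

Request:
drive_tool:
  deltas:
    - {"dx": 0.001,"dy": 0,"dz": 0,"ax": 0,"ay": 0,"az": 0}
    - {"dx": 0.002,"dy": 0,"dz": 0,"ax": 0,"ay": 0,"az": 0}
    - {"dx": 0.003,"dy": 0,"dz": 0,"ax": 0,"ay": 0,"az": 0}
    - {"dx": 0.004,"dy": 0,"dz": 0,"ax": 0,"ay": 0,"az": 0}
    - {"dx": 0.005,"dy": 0,"dz": 0,"ax": 0,"ay": 0,"az": 0}
    - {"dx": 0.006,"dy": 0,"dz": 0,"ax": 0,"ay": 0,"az": 0}
    - {"dx": 0.006,"dy": 0,"dz": 0,"ax": 0,"ay": 0,"az": 0}
    - {"dx": 0.006,"dy": 0,"dz": 0,"ax": 0,"ay": 0,"az": 0}

```text
t: 18.6
tcp_pos: [0.5646, -0.0651, 0.2091]
orientation: [[0.351, 0.936, 0.003], [0.936, -0.351, 0.001], [0.002, 0.002, -1.0]]
wrist_force: [-11.4, 4.0, 23.6]
finger_gap: 0.0173
```

```bash
python3 st.py g5
python3 - <<'E'
import cv2,numpy as np
a=[cv2.resize(cv2.imread(f'pics/{n}.png')[0:80,225:415],None,fx=4,fy=4) for n in('g4','g5')]
cv2.imwrite('pics/cmp2.png',np.vstack(a)[:600])
E
```

```text
t 18.9 tcp [ 0.5646 -0.0651  0.2091] gap 0.01703828902497804 F world [-11.1868   3.6673  22.9283] F tool [ -0.4557 -11.7106 -22.9555] M tool [ 2.6168 -0.1364  0.0159]
[[ 0.3513  0.9363  0.0027]
 [ 0.9363 -0.3513  0.0009]
 [ 0.0018  0.0022 -1.    ]]
```

View pics/cmp2.png

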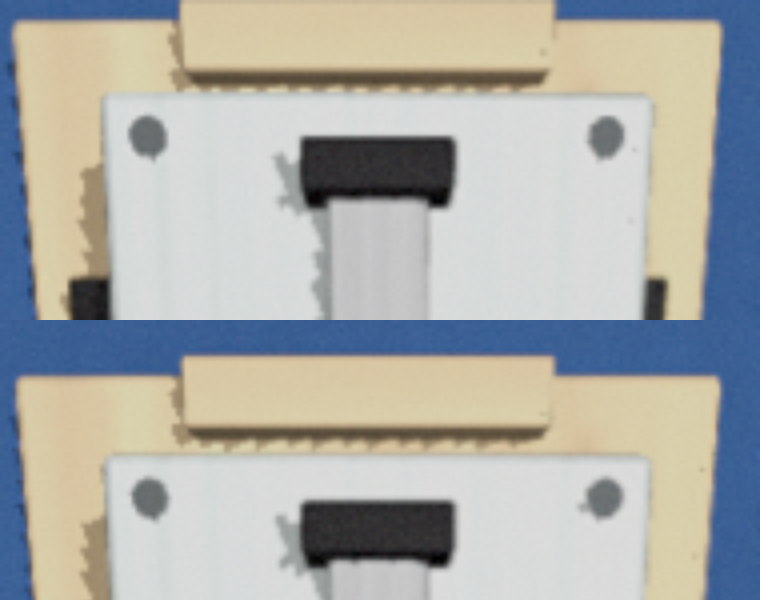

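The lowering caught: 24 N down and 12 N sideways, so the raised -y end came down on the +x cheek. The slide itself did happen (screws row 34→45). I'll lift off, move 1.5 mm toward -x and look.

Request:
drive_tool:
  deltas:
    - {"dx": 0,"dy": 0,"dz": -0.002,"ax": 0,"ay": 0,"az": 0}
    - {"dx": 0,"dy": 0,"dz": -0.004,"ax": 0,"ay": 0,"az": 0}
    - {"dx": 0,"dy": 0,"dz": -0.006,"ax": 0,"ay": 0,"az": 0}
    - {"dx": 0,"dy": 0,"dz": -0.008,"ax": 0,"ay": 0,"az": 0}
    - {"dx": 0,"dy": 0,"dz": -0.01,"ax": 0,"ay": 0,"az": 0}
    - {"dx": 0,"dy": 0,"dz": -0.0115,"ax": 0,"ay": 0,"az": 0}
    - {"dx": 0,"dy": 0,"dz": -0.0115,"ax": 0,"ay": 0,"az": 0}
    - {"dx": 0,"dy": 0,"dz": -0.0115,"ax": 0,"ay": 0,"az": 0}
    - {"dx": 0,"dy": 0,"dz": -0.0115,"ax": 0,"ay": 0,"az": 0}
    - {"dx": 0,"dy": 0,"dz": -0.0115,"ax": 0,"ay": 0,"az": 0}

```text
t: 19.95
tcp_pos: [0.5635, -0.0657, 0.2143]
orientation: [[0.351, 0.936, -0.0], [0.936, -0.351, -0.0], [-0.0, -0.0, -1.0]]
wrist_force: [0.5, -0.0, -8.1]
finger_gap: 0.0169
```

```bash
python3 st.py l6
python3 - <<'E'
import cv2
im=cv2.imread('pics/l6.png');cv2.imwrite('pics/x6.png',cv2.resize(im[0:140,220:420],None,fx=4,fy=4))
E
```

```text
t 20.25 tcp [ 0.5636 -0.0656  0.2145] gap 0.017455500301416318 F world [-0.2332 -0.0452 -8.5309] F tool [-0.124  -0.203   8.5309] M tool [0.0139 0.0076 0.0005]
[[ 0.3511  0.9363  0.    ]
 [ 0.9363 -0.3511 -0.    ]
 [-0.      0.0001 -1.    ]]
```

View pics/x6.png

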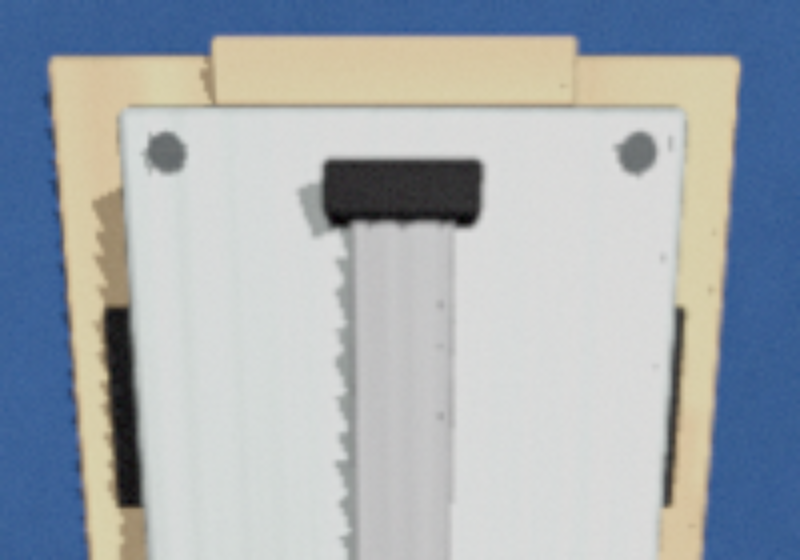

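View pics/l6s.png

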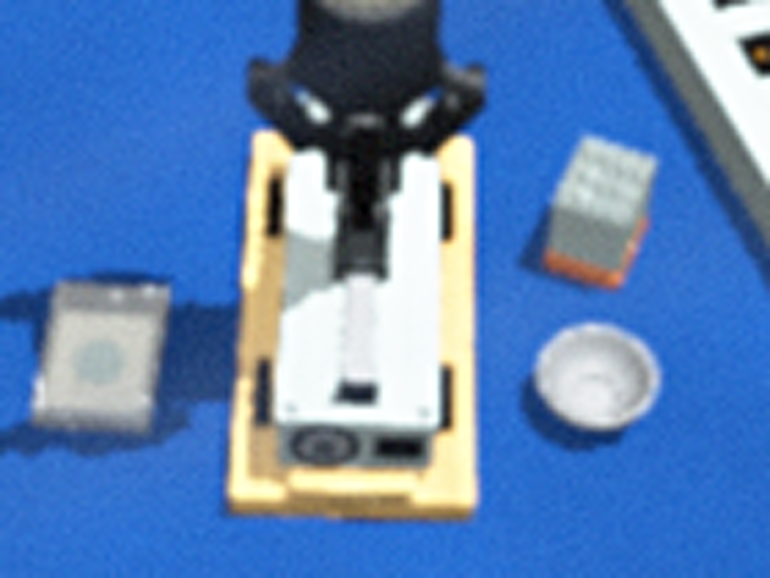

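```bash
python3 - <<'E' | tail -2
from tilt import scr
print(scr((261.5,38.2),(379.25,38.2)));print(scr((261.3,38.2),(379.4,38.2)))
E
```

```text
[119.1116   0.4815 133.7871]
[119.0034   0.4652 133.1814]
```

Screw height is 133.5 mm against 133.8 mm for level, and the side force is about 0. It hangs level and free. Now a smooth lift, first 35 mm and a check.

Request:
drive_tool:
  deltas:
    - {"dx": 0,"dy": 0,"dz": -0.001,"ax": 0,"ay": 0,"az": 0}
    - {"dx": 0,"dy": 0,"dz": -0.004,"ax": 0,"ay": 0,"az": 0}
    - {"dx": 0,"dy": 0,"dz": -0.008,"ax": 0,"ay": 0,"az": 0}
    - {"dx": 0,"dy": 0,"dz": -0.013,"ax": 0,"ay": 0,"az": 0}
    - {"dx": 0,"dy": 0,"dz": -0.018,"ax": 0,"ay": 0,"az": 0}
    - {"dx": 0,"dy": 0,"dz": -0.023,"ax": 0,"ay": 0,"az": 0}
    - {"dx": 0,"dy": 0,"dz": -0.028,"ax": 0,"ay": 0,"az": 0}
    - {"dx": 0,"dy": 0,"dz": -0.032,"ax": 0,"ay": 0,"az": 0}
    - {"dx": 0,"dy": 0,"dz": -0.035,"ax": 0,"ay": 0,"az": 0}
    - {"dx": 0,"dy": 0,"dz": -0.035,"ax": 0,"ay": 0,"az": 0}

```text
t: 21.3
tcp_pos: [0.5639, -0.0657, 0.2502]
orientation: [[0.351, 0.936, 0.001], [0.936, -0.351, -0.0], [0.0, 0.001, -1.0]]
wrist_force: [0.7, 0.2, -8.0]
finger_gap: 0.0175
```

```bash
python3 st.py l7
python3 - <<'E'
import cv2
im=cv2.imread('pics/l7.png');cv2.imwrite('pics/x7.png',cv2.resize(im[0:140,220:420],None,fx=4,fy=4))
E
```

```text
t 21.6 tcp [ 0.5634 -0.0656  0.2491] gap 0.01697278519164959 F world [ 0.1335  0.1019 -8.5327] F tool [0.1437 0.0954 8.5326] M tool [-0.0084  0.0279  0.006 ]
[[ 0.3511  0.9363 -0.0007]
 [ 0.9363 -0.3511  0.0001]
 [-0.0002 -0.0007 -1.    ]]
```

View pics/x7.png

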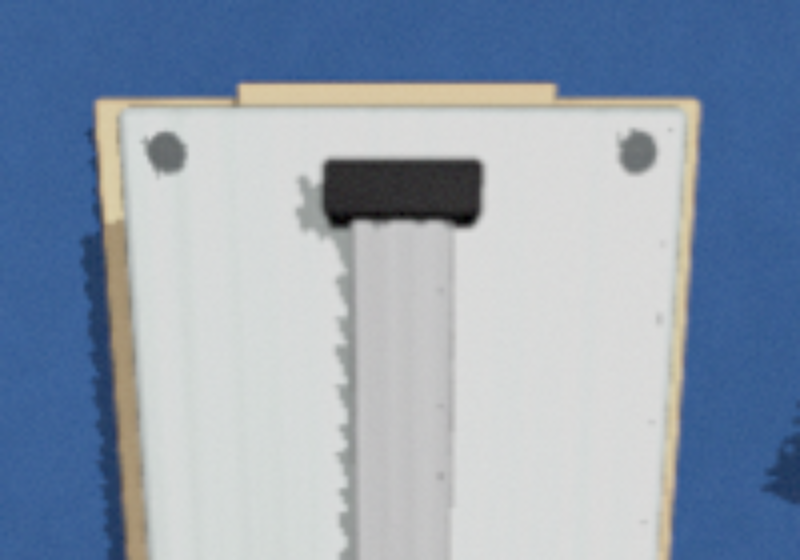

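Screws are unchanged in the frame at (261.5,38) and (379.3,38), so it is still level and hanging freely. I'll lift the remaining 54 mm.

Request:
drive_tool:
  deltas:
    - {"dx": 0,"dy": 0,"dz": -0.001,"ax": 0,"ay": 0,"az": 0}
    - {"dx": 0,"dy": 0,"dz": -0.004,"ax": 0,"ay": 0,"az": 0}
    - {"dx": 0,"dy": 0,"dz": -0.009,"ax": 0,"ay": 0,"az": 0}
    - {"dx": 0,"dy": 0,"dz": -0.016,"ax": 0,"ay": 0,"az": 0}
    - {"dx": 0,"dy": 0,"dz": -0.024,"ax": 0,"ay": 0,"az": 0}
    - {"dx": 0,"dy": 0,"dz": -0.032,"ax": 0,"ay": 0,"az": 0}
    - {"dx": 0,"dy": 0,"dz": -0.04,"ax": 0,"ay": 0,"az": 0}
    - {"dx": 0,"dy": 0,"dz": -0.047,"ax": 0,"ay": 0,"az": 0}
    - {"dx": 0,"dy": 0,"dz": -0.052,"ax": 0,"ay": 0,"az": 0}
    - {"dx": 0,"dy": 0,"dz": -0.054,"ax": 0,"ay": 0,"az": 0}

```text
t: 22.65
tcp_pos: [0.5639, -0.0657, 0.3044]
orientation: [[0.351, 0.936, 0.001], [0.936, -0.351, -0.0], [0.0, 0.001, -1.0]]
wrist_force: [0.3, -0.3, -8.5]
finger_gap: 0.0176
```

Request:
drive_tool:
  deltas:
    - {"dx": 0,"dy": 0,"dz": 0,"ax": 0,"ay": 0,"az": 0}
    - {"dx": 0,"dy": 0,"dz": 0,"ax": 0,"ay": 0,"az": 0}
    - {"dx": 0,"dy": 0,"dz": 0,"ax": 0,"ay": 0,"az": 0}
    - {"dx": 0,"dy": 0,"dz": 0,"ax": 0,"ay": 0,"az": 0}
    - {"dx": 0,"dy": 0,"dz": 0,"ax": 0,"ay": 0,"az": 0}
    - {"dx": 0,"dy": 0,"dz": 0,"ax": 0,"ay": 0,"az": 0}
    - {"dx": 0,"dy": 0,"dz": 0,"ax": 0,"ay": 0,"az": 0}
    - {"dx": 0,"dy": 0,"dz": 0,"ax": 0,"ay": 0,"az": 0}
    - {"dx": 0,"dy": 0,"dz": 0,"ax": 0,"ay": 0,"az": 0}
    - {"dx": 0,"dy": 0,"dz": 0,"ax": 0,"ay": 0,"az": 0}

```text
t: 23.65
tcp_pos: [0.5636, -0.0656, 0.3035]
orientation: [[0.351, 0.936, 0.0], [0.936, -0.351, -0.0], [0.0, 0.0, -1.0]]
wrist_force: [0.4, 0.1, -8.4]
finger_gap: 0.0173
```

Request:
drive_tool:
  deltas:
    - {"dx": 0,"dy": 0,"dz": 0,"ax": 0,"ay": 0,"az": 0}
    - {"dx": 0,"dy": 0,"dz": 0,"ax": 0,"ay": 0,"az": 0}
    - {"dx": 0,"dy": 0,"dz": 0,"ax": 0,"ay": 0,"az": 0}
    - {"dx": 0,"dy": 0,"dz": 0,"ax": 0,"ay": 0,"az": 0}
    - {"dx": 0,"dy": 0,"dz": 0,"ax": 0,"ay": 0,"az": 0}
    - {"dx": 0,"dy": 0,"dz": 0,"ax": 0,"ay": 0,"az": 0}
    - {"dx": 0,"dy": 0,"dz": 0,"ax": 0,"ay": 0,"az": 0}
    - {"dx": 0,"dy": 0,"dz": 0,"ax": 0,"ay": 0,"az": 0}
    - {"dx": 0,"dy": 0,"dz": 0,"ax": 0,"ay": 0,"az": 0}
    - {"dx": 0,"dy": 0,"dz": 0,"ax": 0,"ay": 0,"az": 0}

```text
t: 24.65
tcp_pos: [0.5636, -0.0656, 0.3035]
orientation: [[0.351, 0.936, -0.0], [0.936, -0.351, 0.0], [0.0, -0.0, -1.0]]
wrist_force: [-0.1, -0.4, -8.0]
finger_gap: 0.0176
```

```bash
python3 st.py l8
python3 - <<'E'
from h import *
for k in range(3):
    im=robot.read_camera('wrist')[:,:,::-1];cv2.imwrite(f'pics/m{k}.png',im)
a=cv2.resize(im[0:75,220:420],None,fx=4,fy=4);b=robot.read_camera('side')[120:285,250:410,::-1]
cv2.imwrite('pics/x8.png',a);cv2.imwrite('pics/x8s.png',cv2.resize(b,None,fx=3.6,fy=3.6,interpolation=cv2.INTER_CUBIC))
d=[cv2.imread(f'pics/m{k}.png').astype(int) for k in range(3)];print(abs(d[0]-d[2])[0:75,220:420].mean())
E
python3 scr.py m0 m1 m2
```

```text
t 24.95 tcp [ 0.5636 -0.0656  0.3035] gap 0.01735987750725142 F world [ 0.0976 -0.1658 -8.6866] F tool [-0.1208  0.1496  8.6866] M tool [ 0.0066  0.0299 -0.0069]
[[ 0.3511  0.9363 -0.    ]
 [ 0.9363 -0.3511 -0.    ]
 [-0.      0.     -1.    ]]
1.8796222222222223
m0 [[261.1, 38.0], [379.0, 38.0]] spacing 117.96
m1 [[261.1, 38.0], [379.0, 38.0]] spacing 117.96
m2 [[261.1, 38.0], [379.0, 38.0]] spacing 117.96
```

View pics/x8.png

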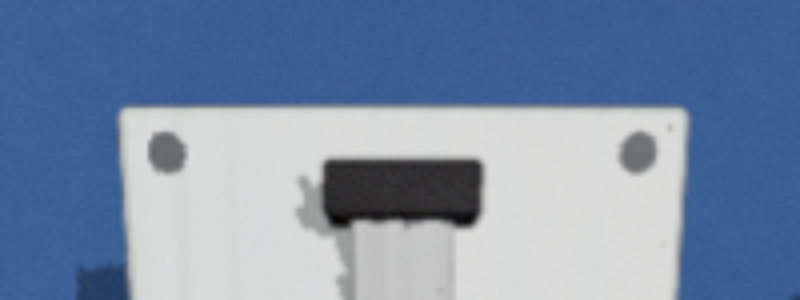

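View pics/x8s.png

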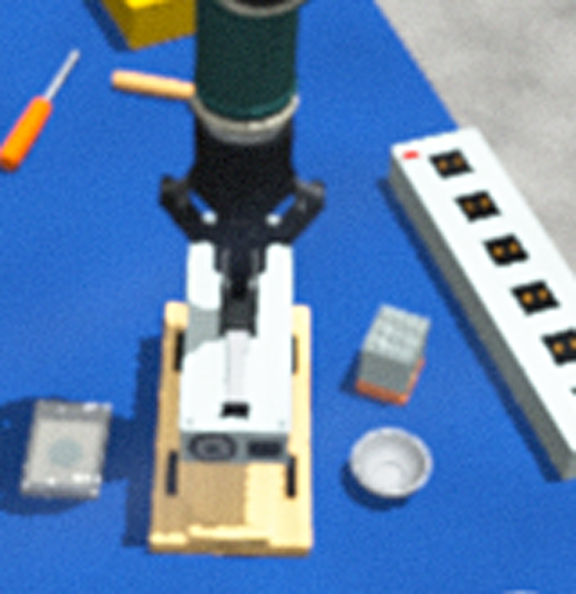

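The module is level, still and about 100 mm above the base (TCP rose from 0.203 to 0.3035 m). Bystanders appear where they started. I'm handing in.

```bash
python3 -c "
from cell import robot
print(robot.job_done())"
```

```text
the job is handed in; nothing more can be done
None
```

The module is hanging level and still from its handle, about 100 mm above the cradle base, and the job is handed in. It was handed in at about t = 25 s, and the hand-in reports no verdict.

**Finding the balance:** I gripped the handle and ran small trial lifts at three rail positions, about +25, -2 and -13 mm from the middle. I then used the lift forces, which end stayed down and the lid-screw positions to place the handle at about -6 mm.

**Last checks:**
- **Tilt:** the two lid screws put it within about 0.01 rad of level, and they did not move between pictures.
- **Load:** the wrist carried about 8.6 N with almost no side force, so the module hangs free of the cradle.
- **Grip:** the finger gap was steady at 17 mm.
- **Bystanders:** they looked unmoved in the side picture; I did not measure them, and the mug and meter were outside the last crop.

**What went wrong along the way:**
- **Stop contact:** at -13 mm a light contact with an end stop hid the imbalance. Once clear of the stop, the module tilted to about 0.09 rad.
- **Cheek contact:** while lowering it from there, one end apparently came down on a cheek. The wrist force reached about 27 N, well under its 120 N limit. Lifting off cleared it, and the slide to -6 mm still took effect.

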